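# Change over a drilling fixture and hold the new bracket in its corner

### The arm

A 6-joint arm with a two-finger parallel gripper is mounted at the origin on the work surface. World frame = base frame: x ahead of the robot, y to its left, z up, the work surface at z = 0. Lengths are in mm, angles in rad, forces in N, time in s.
With the tool pointing down it reaches from about 300 to 775 mm from the base axis. Payload 14.6 kg.
Tool frame: the origin (TCP) lies midway between the tips of the shut fingers; the grasp point (between the pads) lies behind it (manip.grip_depth is the z of the grasp point in the tool frame, in mm); z points along the fingers, y is the line along which they close (so a half turn about z gives the same grasp; the last joint's range is limited). The gripper opens to 94 mm and grips with 3 to 60 N. Pads are 16 mm wide; open, the fingers measure 119 mm over their backs; the gripper's body (75 mm by 177 mm) begins 78 mm behind the grasp point.
Start: joints at [1.129, 0.3, 1.521, -0, 1.321, -0.067], TCP at [201.344, 511.81, 205.446] pointing down, gripper open.
Joint ranges: [-3.03, 3.03], [-0.79, 2.21], [0.23, 2.52], [-1.04, 4.18], [0, 3.07], [-2.55, 2.55]. Speed limits (rad/s): [2.22, 2.22, 2.57, 3.14, 3.14, 3.14].

### API

Orientations are given as [roll, pitch, yaw] about the fixed x, y, z axes, in that order (R = Rz(yaw) Ry(pitch) Rx(roll)).
In Python, from cell import manip gives the robot as it stands.
- The arm moves only by the shell command python3 nudge.py [OPENING] [FORCE], which reads ROWS from standard input. ROWS is a JSON list of rows, 1 to 5 of them, each an object with the fields tx, ty, tz (the shift in mm), rx, ry, rz (a rotation vector in rad); a field left out counts as zero; each row is the pose to reach, as a shift and turn from the pose commanded when the command began, along the tool's axes at that moment; what a row does not reach only later rows make up. A row lasts 1/10 s, in which the tool goes at most 50 mm and 0.15 rad, less where a joint would pass 70% of its speed; a pose out of reach is approached as far as the arm can. OPENING is the finger opening in mm, set as the command begins (- or left out keeps the last). The fingers move at their own pace and stop on an object; FORCE is the grip in N (left out, the last holds). Time passes only in rows, so rows that do not move let the fingers close. It prints the time, the measured TCP pose, the force, the opening and the grip force at its end. Input that does not fit is refused with a message, and nothing moves.
- manip.read_state(): the state, without advancing time (a new reading comes with each control period).
- manip.camera(name): name is "side" or "top" or "wrist"; returns (picture, depth): 480x640x3 uint8, red, green, blue; 480x640 float32, mm along the optical axis (not along the pixel's ray), 0 where there is no reading.
- manip.camera_info(name): a dict with "K" (3x3 intrinsics, pixels), "dist" ([k1, k2, p1, p2, k3] as OpenCV has them; the pictures are not rectified), "rvec" (rotation vector, rad) and "tvec" (3), from world to camera coordinates, as OpenCV has them; the wrist camera has in their place "mount" (4x4, takes a point from camera to tool coordinates, whose origin is the TCP and whose axes are the flange's). Camera axes: x right, y down, z forward; pixel columns grow to the right and rows downward; lengths in mm; the calibration is good to about 2 mm. A picture is of the moment at which its call begins: read the wrist's pose just before it. camera_info takes no time and is no camera call.
- manip.sign_off(): hands the job in; it is judged then, once.
The state is a dict: "clock": time; "joints": joint angles; "qd": joint speeds; "effort": joint torques, N m; "eef_pos": TCP position; "eef_rot": TCP orientation; "wrist_force": force on the tool from outside, world axes, zero at the start; "moment": the same for the moment, N m; "finger_gap": finger opening in mm; "finger_force": force on a finger pad.
Only numpy, scipy, OpenCV 4.12 (cv2) and the standard library are available. Lean on these libraries where they do the work, as an engineer would, in place of code of your own. Each camera call takes 0.05 s, during which the arm holds its last target. There are 200 camera calls.

### The job

Change over the drilling fixture: lift the drilled bracket out of it and lay it flat in the empty compartment of the tray, the same way round as the two already there, and let go of it. Then take the undrilled bracket from the mat, stand it flat on the fixture plate with its long side along the long fence and its lug end away from the short fence, and press it into the corner so that it bears firmly on both fences at once. Finish while you are still pressing it there, so that I can close the clamp on it, and leave the other parts in the tray and on the mat as they lie.

Things in the scene. Friction and masses are not known exactly. Their poses are not given: they have to be found in the camera images.
- drilled: Drilled aluminium bracket, loose in the fixture, 3 to 12 mm clear of both fences. Foot 84 x 50 x 14 mm (x, y, z) with four dark holes; on it an upright round-topped lug, 36 mm long in x, 12 mm thick in y, its top 54 mm above the underside, centred across the foot but 16 mm off its middle towards -x. Origin: centre of the underside. About 0.2 kg. Grip the lug from above, closing along y.
- blank: Undrilled aluminium bracket on the rubber mat: same shape, size, origin and axes as the drilled one, but no holes in the foot. Seated in the corner, its +x end face bears on the short fence and its +y long side on the long fence, so its origin is 42 mm and 25 mm from those fence faces.
- blank_lug (a point): Centre of the undrilled bracket's cross bore in the lug, 16 mm from the foot's middle towards its -x and 36 mm above the underside. Axes as the bracket's.
- drilled_lug (a point): The same point on the drilled bracket.
- fixture: Steel drilling fixture fixed to the bench: plate 220 x 180 mm (x, y), top 16 mm above the bench. Two fences, 14 mm high above the plate and 20 mm wide, stand near its +x and +y sides. In its -x, -y part a push clamp, drawn back, up to 60 mm above the plate at its handle; its rubber tip is about 33 mm from a seated bracket's nearest corner. Origin: centre of the underside.
- corner (a point): Point on the fixture's plate top (16 mm above the bench) where the planes of the two fence faces meet. Axes as the fixture's: the long fence's face is the plane y = 0, the short fence's face the plane x = 0; the bracket goes on the -x, -y side. The fences end 15 mm (long) and 13 mm (short) short of this point, so the very corner is open.
- fence_long: Long fence, 140 x 20 x 14 mm, along the fixture's x. Rigid, fixed. Origin: centre of its underside. The bare metal rubs: sliding along a fence while pressing on it meets a drag nearly as large as the pressure, easily taken for the other fence.
- fence_short: Short fence, 20 x 90 x 14 mm, along the fixture's y. Rigid, fixed. Origin: centre of its underside. The bare metal rubs: sliding along a fence while pressing on it meets a drag nearly as large as the pressure, easily taken for the other fence.
- tray: Black plastic tray fixed on the bench, 104 x 206 x 18 mm (x, y, z), walls and floor 4 mm, with three compartments side by side along its y, each 96 x 63 mm inside, 67.3 mm apart. Two hold drilled brackets, whose x axes point along the tray's +x (lugs at the -x half). Origin: centre of the underside.
- free_compartment (a point): Centre of the inner floor of the tray's empty compartment (an end one), 4 mm above the bench. Axes as the tray's: the bracket belongs with its x along this x.
- done_a: Drilled bracket already in the tray, in the compartment farthest from the empty one. To be left alone.
- done_b: Drilled bracket already in the tray's middle compartment. To be left alone.
- mat: Black rubber parts mat fixed on the bench, 200 x 220 x 3 mm. Origin: centre of the underside. Mat and tray may change sides.
- collar: Black turned collar, 34 mm wide, 28 mm high, on the mat. Leave alone.
- strap: Flat slotted steel strap, 80 x 18 x 5 mm, on the mat. Leave alone.

How it is judged:
By the outcome, as a careful person would: the job done as asked, in the order asked, and still so for the second after the job is handed in, while the arm keeps its last pose, push and grip.
It also fails if it takes over 72 s, if anything falls off the work surface, if the arm or the gripper's body presses on something with over 40 N, if the wrist force passes 120 N, or if a joint passes its speed limit or range.

## Working session

There is one attempt and no reset: what is moved stays moved. The work goes in short steps, Python scripts to look and compute and a shell command to move; the robot and the scene stay as the last step left them, time stands still between calls to the robot, and variables do not carry over. Pictures are saved under pics/ and viewed, at most 10 in all, crops included, and the job is handed in when it is done.

```bash
ls; mkdir -p pics
python3 - <<'E'
from cell import manip
import cv2
print(manip.read_state(), manip.grip_depth)
for n in ("top","side"):
    p,d=manip.camera(n); cv2.imwrite(f"pics/{n}0.png",p[:,:,::-1])
    import numpy as np; np.save(f"pics/{n}0.npy",d); print(manip.camera_info(n))
print(manip.camera_info("wrist"))
E
```

```text
cell.py
nudge.py
pics
{'clock': 0.0, 'joints': array([ 1.12938960e+00,  3.00460329e-01,  1.52159301e+00, -5.68525924e-05,
        1.32067917e+00, -6.66423519e-02]), 'qd': array([ 0.00157437, -0.00114815, -0.00096842, -0.00129232,  0.00038946,
       -0.00023014]), 'effort': array([ 2.85758881e-05, -5.31808376e+01, -3.52727509e+01,  7.08881859e-02,
        2.45351106e-02, -1.30594403e-04]), 'eef_pos': array([201.25483748, 511.57290568, 204.8871867 ]), 'eef_rot': array([-3.14045166e+00, -2.09615622e-05,  2.76684237e+00]), 'wrist_force': array([ 0.2392027 , -0.0843533 ,  0.95383332]), 'moment': array([ 0.01188089, -0.01373085, -0.00247872]), 'finger_force': 0.0, 'finger_gap': 94.05401864025666} -18.8
{'K': array([[439.33910533,   0.        , 314.5352409 ],
       [  0.        , 439.33910533, 237.35418799],
       [  0.        ,   0.        ,   1.        ]]), 'dist': array([-0.08739914,  0.        ,  0.        ,  0.        ,  0.        ]), 'rvec': array([ 2.0046073 , -2.20294838,  0.23807881]), 'tvec': array([ 54.70413403, 539.
[... 275 characters left out ...]
ay([ 2.43218324, -0.41445772,  0.16307335]), 'tvec': array([-495.70044166,  183.44102723, 1209.15912909])}
{'K': array([[332.12178847,   0.        , 320.25239261],
       [  0.        , 332.12178847, 242.30416389],
       [  0.        ,   0.        ,   1.        ]]), 'dist': array([-0.06024089,  0.        ,  0.        ,  0.        ,  0.        ]), 'mount': array([[-4.75647697e-04, -9.67637221e-01, -2.52344968e-01,
         7.14196482e+01],
       [ 9.99999859e-01, -4.00945078e-04, -3.47453926e-04,
         1.88277889e-01],
       [ 2.35032878e-04, -2.52345098e-01,  9.67637275e-01,
        -1.78396686e+02],
       [ 0.00000000e+00,  0.00000000e+00,  0.00000000e+00,
         1.00000000e+00]])}
```
View pics/top0.png

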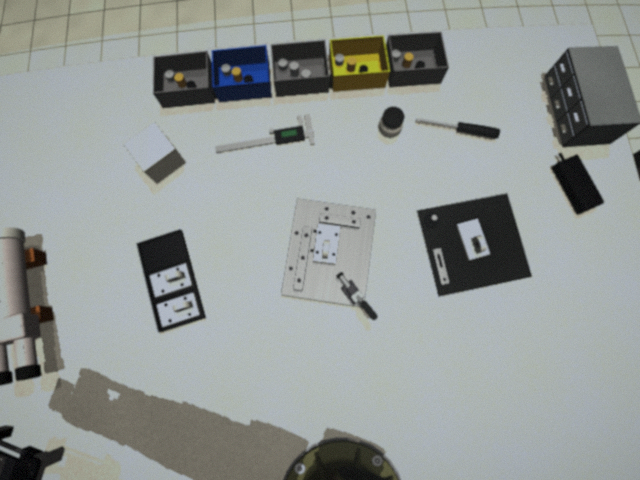

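View pics/side0.png

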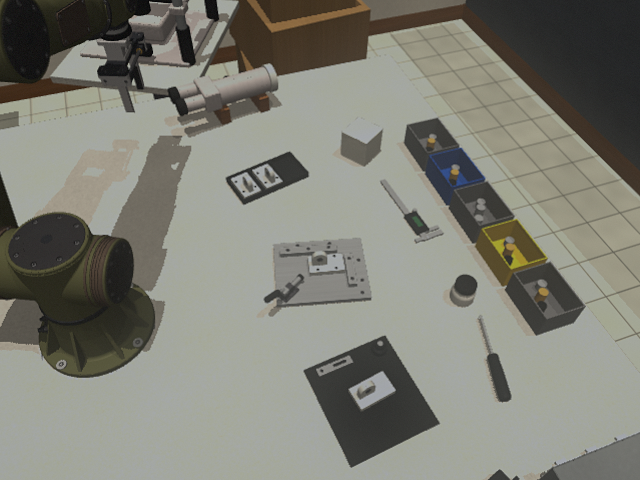

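Top view: tray at left (x 138–205, y 230–332; empty compartment at about (162,250), at its upper end). Fixture in the middle (281–377, 198–306), with the long fence at x≈300 and the short fence at y≈215. The mat is at right, with the blank at about (475,240). Next I'll get coarse world positions.

Create h.py:
```python
import numpy as np, cv2
from scipy.spatial.transform import Rotation as R
from cell import manip
def pose(s=None):
    s=s or manip.read_state(); T=np.eye(4); T[:3,:3]=R.from_euler('xyz',s['eef_rot']).as_matrix(); T[:3,3]=s['eef_pos']; return T
def cam(n,T=None):
    i=manip.camera_info(n); E=np.eye(4)   # camera->world
    if n=='wrist': E=T@i['mount']
    else:
        r=R.from_rotvec(i['rvec']).as_matrix(); E[:3,:3]=r.T; E[:3,3]=-r.T@i['tvec']
    return i['K'],i['dist'],E
def px2w(n,uv,z,T=None):
    K,D,E=cam(n,T); uv=np.asarray(uv,float).reshape(-1,1,2)
    n_=cv2.undistortPoints(uv,K,D).reshape(-1,2); r=np.c_[n_,np.ones(len(n_))]@E[:3,:3].T
    z=np.broadcast_to(z,len(r)); return E[:3,3]+r*((z-E[2,3])/r[:,2])[:,None]
def w2px(n,P,T=None):
    K,D,E=cam(n,T); W=np.linalg.inv(E); return cv2.projectPoints(np.asarray(P,float).reshape(-1,3),cv2.Rodrigues(W[:3,:3])[0],W[:3,3],K,D)[0].reshape(-1,2)
def go(xyz,yaw):   # tool-down target in current tool axes: shift & rotvec
    T=pose(); d=T[:3,:3].T@(np.asarray(xyz)-T[:3,3]); G=R.from_euler('xyz',[np.pi,0,yaw])
    return np.round(np.r_[d,(R.from_matrix(T[:3,:3]).inv()*G).as_rotvec()],3)
```

Run:
```python
from h import *
np.set_printoptions(suppress=True,precision=1)
print(px2w('top',[(297,198),(377,209),(281,296),(362,306)],16))
print(px2w('top',[(138,241),(184,230),(160,332),(205,319)],18))
print(px2w('top',[(458,222),(481,219),(490,254),(467,260)],17))
print(px2w('top',[(311,226),(326,244),(162,250),(174,274)],[16,30,4,20]))
```

```text
[[ 645.9   34.    16. ]
 [ 603.2 -142.3   16. ]
 [ 430.    86.8   16. ]
 [ 392.5  -83.8   16. ]]
[[580.3 396.7  18. ]
 [595.6 291.5  18. ]
 [376.3 350.9  18. ]
 [395.6 252.4  18. ]]
[[ 556.1 -319.6   17. ]
 [ 558.1 -373.3   17. ]
 [ 477.1 -379.4   17. ]
 [ 468.9 -325.5   17. ]]
[[578.1   8.5  16. ]
 [531.5 -20.   30. ]
 [557.9 347.    4. ]
 [498.3 315.9  20. ]]
```

Run:
```python
from h import *
print(go([505,325,170],1.78))
```

```text
[-3.50989e+02 -6.24270e+01  3.49900e+01 -1.00000e-03  0.00000e+00
  9.87000e-01]
```

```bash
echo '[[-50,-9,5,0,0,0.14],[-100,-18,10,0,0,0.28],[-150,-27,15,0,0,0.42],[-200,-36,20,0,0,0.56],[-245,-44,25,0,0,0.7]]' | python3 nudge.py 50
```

```text
refused: ROWS must be a list of objects with named fields. Nothing was moved.
```

Nothing moved. I misread the format; it is a list of objects with named fields. Resending.

```bash
echo '[{"tx":-50,"ty":-9,"tz":5,"rz":0.14},{"tx":-100,"ty":-18,"tz":10,"rz":0.28},{"tx":-150,"ty":-27,"tz":15,"rz":0.42},{"tx":-200,"ty":-36,"tz":20,"rz":0.56},{"tx":-245,"ty":-44,"tz":25,"rz":0.7}]' | python3 nudge.py 50
python3 - <<'E'
from h import *
print(go([505,325,170],1.78))
E
```

```text
clock: 0.6
eef_pos: [414.5, 379.8, 180.1]
eef_rot: [-3.141, 0.0, 2.061]
wrist_force: [-0.7, 0.8, 0.8]
finger_gap: 57.4
finger_force: 0.0
[-90.996  54.02   10.126  -0.      0.      0.281]
```

```bash
echo '[{"tx":-40,"ty":24,"tz":5,"rz":0.14},{"tx":-75,"ty":45,"tz":9,"rz":0.28},{"tx":-91,"ty":54,"tz":10,"rz":0.28},{"tx":-91,"ty":54,"tz":10,"rz":0.28}]' | python3 nudge.py 50
python3 - <<'E'
from h import *
s=manip.read_state();T=pose(s); p,d=manip.camera('wrist'); cv2.imwrite('pics/w_tray.png',cv2.resize(p[:,:,::-1],(800,600),interpolation=cv2.INTER_CUBIC)); np.savez('pics/w_tray.npz',T=T,p=p,d=d)
print(s['eef_pos'],s['eef_rot'],s['qd'])
E
```

```text
clock: 1.0
eef_pos: [505.0, 325.7, 169.7]
eef_rot: [-3.14, 0.0, 1.787]
wrist_force: [-0.6, -0.3, -0.1]
finger_gap: 50.1
finger_force: 0.0
[504.96597515 325.65339039 169.69927152] [-3.14048677e+00  3.93914998e-04  1.78697961e+00] [ 0.05891706 -0.03204709  0.03009781  0.00843751 -0.00139732  0.02440197]
```

View pics/w_tray.png

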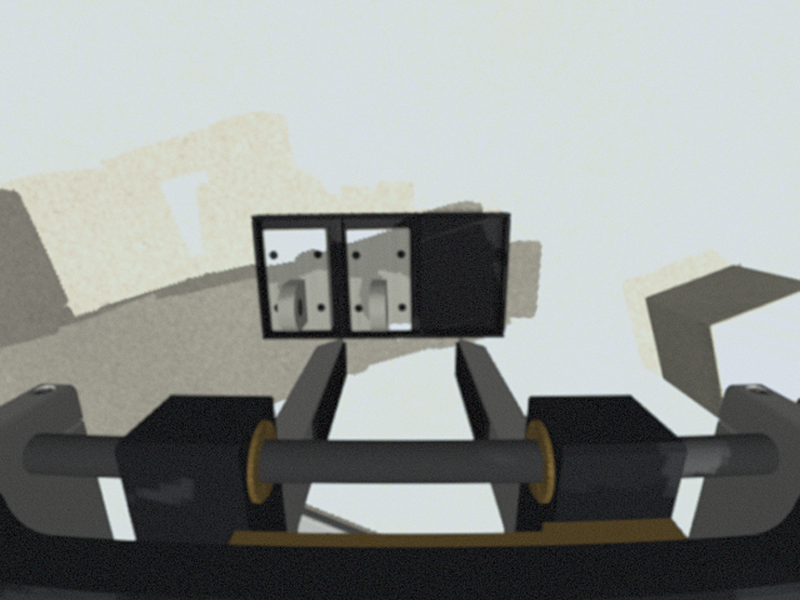

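The wrist view shows the tray, outer corners at (252,215), (509,213), (504,336), (264,337) in the enlarged picture. The lugs sit in the lower half, so tray +x is up. The empty compartment is at right, at about (460,275). Next I'll fit a rectangle to the dark blob.

```bash
cat > tray.py <<'E'
from h import *
np.set_printoptions(suppress=True,precision=2)
f=np.load('pics/w_tray.npz'); T=f['T']; g=cv2.cvtColor(f['p'],cv2.COLOR_RGB2GRAY)
for th in (60,75,90):
    m=(g<th).astype(np.uint8); m[271:]=0
    n,l,s,c=cv2.connectedComponentsWithStats(m); L=l[220,368]
    k=cv2.findContours((l==L).astype(np.uint8),cv2.RETR_EXTERNAL,cv2.CHAIN_APPROX_NONE)[0][0].reshape(-1,2)
    w=px2w('wrist',k,18.,T)[:,:2].astype(np.float32); r=cv2.minAreaRect(w)
    print(th,s[L],r,cv2.boxPoints(r).tolist())
d=f['d']
for u,v in [(368,220),(236,240),(270,215)]: 
    K,D,E=cam('wrist',T); x=cv2.undistortPoints(np.array([[[u,v]]],float),K,D).ravel(); print(E[:3,:3]@(d[v,u]*np.r_[x,1])+E[:3,3])
E
python3 tray.py
```

```text
60 [  202   170   205   101 10966] ((489.59320068359375, 329.9421691894531), (202.48764038085938, 102.24617004394531), 12.928874015808105) [[379.47772216796875, 357.1167907714844], [402.35443115234375, 257.4626770019531], [599.7086791992188, 302.7675476074219], [576.8319702148438, 402.4216613769531]]
75 [  202   170   206   101 11422] ((489.5240783691406, 329.739501953125), (203.42198181152344, 102.50940704345703), 13.049983024597168) [[378.8665771484375, 356.70404052734375], [402.0133056640625, 256.84210205078125], [600.1815795898438, 302.77496337890625], [577.0348510742188, 402.63690185546875]]
90 [  202   170   206   101 11974] ((489.47930908203125, 329.737548828125), (204.3397674560547, 103.07295227050781), 12.585780143737793) [[378.53460693359375, 357.7727355957031], [400.99432373046875, 257.1765441894531], [600.4240112304688, 301.7023620605469], [577.9642944335938, 402.2985534667969]]
[554.04 343.22   3.34]
[430.96 306.7   52.5 ]
[451.94 326.2    2.73]
```

```bash
echo '[{"tx":-48,"ty":-8,"rz":0.15},{"tx":-96,"ty":-16,"rz":0.3},{"tx":-144,"ty":-24,"rz":0.45},{"tx":-192,"ty":-32,"rz":0.6},{"tx":-240,"ty":-40,"rz":0.75}]' | python3 nudge.py 40
python3 - <<'E'
from h import *
print(go([525,-15,170],-0.24))
E
```

```text
clock: 1.55
eef_pos: [515.2, 83.8, 170.9]
eef_rot: [3.141, -0.001, 1.035]
wrist_force: [-0.2, -0.3, -0.6]
finger_gap: 39.9
finger_force: 0.0
[-7.9954e+01  5.8839e+01  9.0600e-01 -0.0000e+00 -1.0000e-03  1.2750e+00]
```

```bash
echo '[{"tx":-20,"ty":15,"rz":0.15},{"tx":-40,"ty":30,"rz":0.3},{"tx":-60,"ty":45,"rz":0.45},{"tx":-80,"ty":59,"rz":0.6},{"tx":-80,"ty":59,"rz":0.75}]' | python3 nudge.py && echo '[{"rz":0.15},{"rz":0.3},{"rz":0.45},{"rz":0.525},{"rz":0.525}]' | python3 nudge.py
python3 - <<'E'
from h import *
s=manip.read_state();T=pose(s); p,d=manip.camera('wrist'); cv2.imwrite('pics/w_fix.png',cv2.resize(p[100:310,180:460,::-1],(800,600),interpolation=cv2.INTER_CUBIC)); np.savez('pics/w_fix.npz',T=T,p=p,d=d)
print(s['eef_pos'],s['eef_rot'],s['qd'])
E
```

```text
clock: 2.05
eef_pos: [526.0, -15.4, 170.8]
eef_rot: [3.141, -0.0, 0.283]
wrist_force: [0.8, 0.4, 0.0]
finger_gap: 40.0
finger_force: 0.0
clock: 2.55
eef_pos: [525.9, -13.4, 170.7]
eef_rot: [-3.141, -0.0, -0.236]
wrist_force: [-0.1, -0.2, 0.8]
finger_gap: 40.1
finger_force: 0.0
[525.93824253 -13.35666969 170.74937677] [-3.14138915e+00 -2.53515546e-04 -2.35505648e-01] [-0.00679049  0.00334964 -0.00314078 -0.00110363  0.00074352 -0.09387016]
```

View pics/w_fix.png

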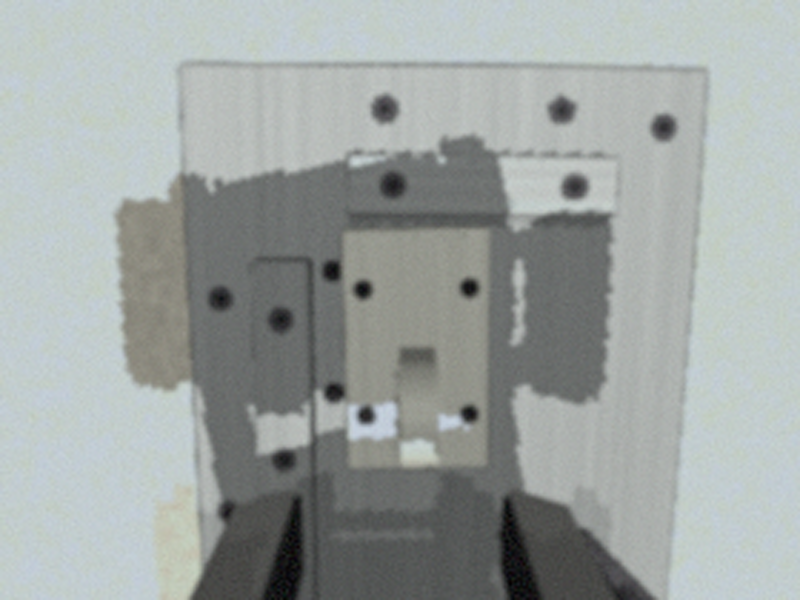

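The fixture view (enlarged crop) shows:
- Drilled foot corners: (343,229), (489,228), (487,466), (347,467).
- Lug: about (418,350–460).
- Long fence face: u≈310.
- Short fence face: v≈215.
- Plate far corners: (180,64), (707,69).

Run:
```python
from h import *
np.set_printoptions(suppress=True,precision=2)
f=np.load('pics/w_fix.npz'); T=f['T']; c=lambda L:[(180+(u-1)/2.857,100+(v-1)/2.857) for u,v in L]
W=lambda L,z:px2w('wrist',c(L),z,T)
b=W([(343,229),(489,228),(487,466),(347,467)],30.); print(b,b.mean(0), [np.linalg.norm(b[i]-b[(i+1)%4]) for i in range(4)])
print('yaw',[np.arctan2(*(b[i]-b[j])[1::-1]) for i,j in ((0,3),(1,2))])
p=W([(180,64),(707,69)],16.); print('plate',p,np.linalg.norm(p[0]-p[1]),np.arctan2(*(p[0]-p[1])[1::-1])-np.pi/2)
F=W([(309,262),(312,470)],30.); print('long',F,np.arctan2(*(F[0]-F[1])[1::-1]))
S=W([(348,215),(615,215)],30.); print('short',S,np.arctan2(*(S[0]-S[1])[1::-1])-np.pi/2)
# lug depth points
d=f['d']; K,D,E=cam('wrist',T)
v,u=np.mgrid[200:275,300:356]; x=cv2.undistortPoints(np.c_[u.ravel(),v.ravel()].astype(float).reshape(-1,1,2),K,D).reshape(-1,2)
P=(d[v,u].ravel()[:,None]*np.c_[x,np.ones(len(x))])@E[:3,:3].T+E[:3,3]
m=P[:,2]>45; print('lug',m.sum(),P[m].mean(0),P[m,2].max(), np.median(P[np.abs(P[:,2]-30)<6,2]))
```

```text
[[581.97  -6.85  30.  ]
 [570.97 -54.07  30.  ]
 [490.06 -35.8   30.  ]
 [501.28  12.38  30.  ]] [536.07 -21.09  30.  ] [np.float64(48.48462821842837), np.float64(82.94405095262111), np.float64(49.47494255105712), np.float64(82.95468211379185)]
yaw [np.float64(-0.2340201287997515), np.float64(-0.2220811833893617)]
plate [[ 647.33   33.79   16.  ]
 [ 604.71 -138.01   16.  ]] 177.0066977375148 -0.24314976227304097
long [[574.07   6.92  30.  ]
 [503.09  24.71  30.  ]] -0.2455065958078514
short [[586.02  -9.6   30.  ]
 [565.49 -95.75  30.  ]] -0.23392816485893198
lug 564 [525.07 -18.7   71.7 ] 349.16424308863 29.126072837004244
```

Run:
```python
from h import *
print(go([520.4,-17.5,35.5],-0.23))
```

```text
[-4.60900e+00  5.09600e+00  1.35239e+02 -0.00000e+00 -0.00000e+00
 -3.00000e-03]
```

```bash
echo '[{"tx":-4.6,"ty":5.1,"tz":45},{"tx":-4.6,"ty":5.1,"tz":90},{"tx":-4.6,"ty":5.1,"tz":115},{"tx":-4.6,"ty":5.1,"tz":128},{"tx":-4.6,"ty":5.1,"tz":135}]' | python3 nudge.py 40; echo '[{},{},{},{}]' | python3 nudge.py 0 40
```

```text
clock: 3.1
eef_pos: [520.5, -18.3, 35.0]
eef_rot: [3.142, 0.001, -0.236]
wrist_force: [0.2, 0.2, 0.2]
finger_gap: 40.1
finger_force: 0.0
clock: 3.5
eef_pos: [521.2, -18.8, 36.3]
eef_rot: [-3.141, -0.002, -0.238]
wrist_force: [0.6, 1.2, 9.0]
finger_gap: 11.8
finger_force: 39.9
```

```bash
echo '[{"tz":-10},{"tz":-40},{"tz":-70},{"tz":-70}]' | python3 nudge.py
python3 - <<'E'
from h import *
print(go([558.6,329.1,85],1.794))
E
```

```text
clock: 3.9
eef_pos: [522.4, -19.0, 109.7]
eef_rot: [-3.141, -0.006, -0.238]
wrist_force: [-0.3, 0.8, -2.5]
finger_gap: 11.9
finger_force: 40.0
[-4.71250e+01 -3.46799e+02  2.47310e+01  6.00000e-03 -5.00000e-03
 -2.03200e+00]
```

```bash
echo '[{"tx":-6,"ty":-45,"rz":-0.14},{"tx":-12,"ty":-90,"rz":-0.28},{"tx":-18,"ty":-135,"rz":-0.42},{"tx":-24,"ty":-180,"rz":-0.56},{"tx":-30,"ty":-225,"rz":-0.7}]' | python3 nudge.py;python3 - <<'E'
from h import *
print(go([558.6,329.1,85],1.794))
E
```

```text
clock: 4.4
eef_pos: [544.1, 208.6, 104.9]
eef_rot: [-3.141, 0.001, 0.467]
wrist_force: [0.6, -0.3, -1.8]
finger_gap: 11.5
finger_force: 40.0
[ 6.72660e+01 -1.01036e+02  1.98370e+01 -1.00000e-03  1.00000e-03
 -1.32700e+00]
```

```bash
echo '[{"tx":14,"ty":-20,"rz":-0.14},{"tx":28,"ty":-40,"rz":-0.28},{"tx":42,"ty":-60,"rz":-0.42},{"tx":56,"ty":-80,"rz":-0.56},{"tx":67,"ty":-101,"rz":-0.7}]' | python3 nudge.py; echo '[{"rz":-0.14},{"rz":-0.28},{"rz":-0.42},{"rz":-0.56},{"rz":-0.625}]' | python3 nudge.py;echo '[{},{}]' | python3 nudge.py;python3 - <<'E'
from h import *
print(go([558.6,329.1,85],1.794))
s=manip.read_state();T=pose(s); p,d=manip.camera('wrist'); cv2.imwrite('pics/w_place.png',cv2.resize(p[100:340,160:480,::-1],(800,600),interpolation=cv2.INTER_CUBIC)); np.savez('pics/w_place.npz',T=T,p=p,d=d)
E
```

```text
clock: 4.9
eef_pos: [559.3, 327.9, 104.5]
eef_rot: [-3.141, 0.001, 1.168]
wrist_force: [-0.5, 0.5, -1.7]
finger_gap: 11.8
finger_force: 40.0
clock: 5.4
eef_pos: [559.1, 326.9, 104.5]
eef_rot: [-3.14, 0.0, 1.792]
wrist_force: [0.4, -0.1, -2.6]
finger_gap: 11.6
finger_force: 40.0
clock: 5.6
eef_pos: [559.3, 327.0, 104.9]
eef_rot: [-3.141, 0.0, 1.785]
wrist_force: [0.2, -0.9, -2.3]
finger_gap: 11.7
finger_force: 40.0
[ 2.2160e+00 -2.6600e-01  1.9945e+01 -1.0000e-03  0.0000e+00 -9.0000e-03]
```

View pics/w_place.png

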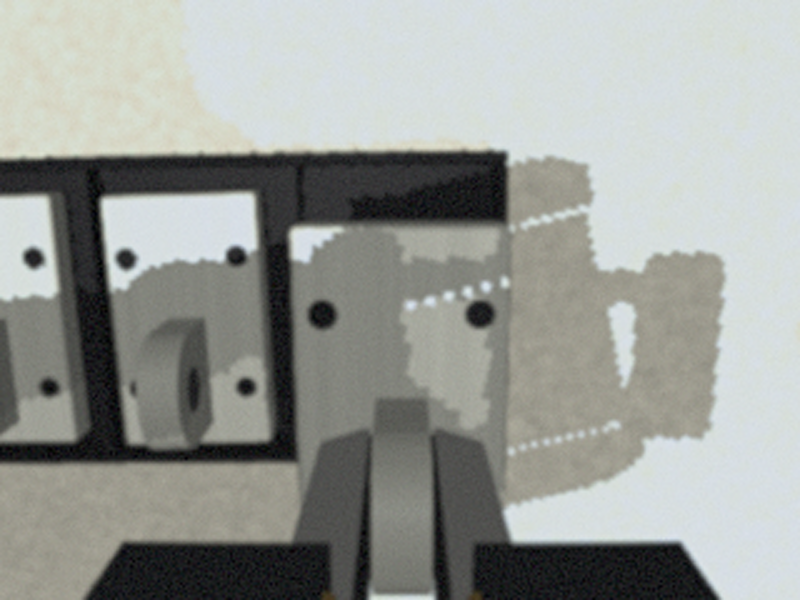

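The held bracket is straight over the empty compartment. Its front foot corners are at (289,226) and (509,224), and the tray's far right corner is at (507,153). I'll check where it would land.

Run:
```python
from h import *
np.set_printoptions(suppress=True,precision=2)
f=np.load('pics/w_place.npz'); T=f['T']; c=lambda L:[(160+(u-.75)/2.5,100+(v-.75)/2.5) for u,v in L]
b=px2w('wrist',c([(289,226),(509,224)]),T[2,3]-5.,T); t=px2w('wrist',c([(507,153),(302,165)]),[18.,18],T)
print(b,np.linalg.norm(b[0]-b[1]),np.arctan2(*(b[0]-b[1])[1::-1])-np.pi/2, t)
e=np.array([np.cos(1.794),np.sin(1.794)]); n=np.array([e[1],-e[0]])
o=np.array([489.5,329.8])+67.3*n
fc=b[:,:2].mean(0); print('foot centre rel compartment (along x, along -y):',(fc-42*e-o)@e,(fc-42*e-o)@n)
print('tray edge rel centre',(t[:,:2]-[489.5,329.8])@np.c_[e,n])
```

```text
[[525.13 374.94  99.95]
 [572.29 385.6   99.95]] 48.34433125996031 -4.490088100893676 [[578.34 401.33  18.  ]
 [516.56 384.19  18.  ]]
foot centre rel compartment (along x, along -y): -5.890766729177018 1.6111434478897326
tray edge rel centre [[ 50.09 102.47]
 [ 47.05  38.43]]
```

```bash
echo '[{"tx":5,"ty":-1.3,"tz":20,"rz":-0.005},{"tx":5,"ty":-1.3,"tz":45,"rz":-0.005},{"tx":5,"ty":-1.3,"tz":62,"rz":-0.005},{"tx":5,"ty":-1.3,"tz":70,"rz":-0.005},{"tx":5,"ty":-1.3,"tz":76,"rz":-0.005}]' | python3 nudge.py;echo '[{"tz":2},{"tz":4}]' | python3 nudge.py
```

```text
clock: 6.15
eef_pos: [557.3, 331.7, 29.1]
eef_rot: [-3.141, 0.0, 1.791]
wrist_force: [0.1, 0.6, -2.9]
finger_gap: 11.9
finger_force: 40.0
clock: 6.35
eef_pos: [557.6, 331.9, 26.2]
eef_rot: [3.14, -0.0, 1.792]
wrist_force: [1.2, 0.9, -1.9]
finger_gap: 11.8
finger_force: 40.0
```

```bash
echo '[{"tz":1},{"tz":1.5}]' | python3 nudge.py;echo '[{"tz":0.7},{"tz":1.2}]' | python3 nudge.py
```

```text
clock: 6.55
eef_pos: [557.4, 331.9, 24.4]
eef_rot: [3.141, -0.0, 1.792]
wrist_force: [0.9, -1.0, 2.7]
finger_gap: 11.7
finger_force: 40.0
clock: 6.75
eef_pos: [557.5, 331.9, 24.4]
eef_rot: [3.141, -0.0, 1.792]
wrist_force: [-7.7, -4.7, 15.3]
finger_gap: 11.5
finger_force: 40.0
```

```bash
echo '[{"tz":-0.5},{"tz":-0.5},{"tz":-0.5},{"tz":-0.5}]' | python3 nudge.py 40; echo '[{"tz":-20},{"tz":-60},{"tz":-100},{"tz":-130},{"tz":-150}]' | python3 nudge.py
python3 - <<'E'
from h import *
s=manip.read_state();T=pose(s); p,d=manip.camera('wrist'); cv2.imwrite('pics/w_done.png',cv2.resize(p[120:330,180:460,::-1],(800,600),interpolation=cv2.INTER_CUBIC)); np.savez('pics/w_done.npz',T=T,p=p,d=d)
print(go([515,-348,175],0.1))
E
```

```text
clock: 7.15
eef_pos: [557.2, 331.8, 23.2]
eef_rot: [3.142, -0.0, 1.792]
wrist_force: [-0.6, 0.2, 0.7]
finger_gap: 38.7
finger_force: 0.0
clock: 7.65
eef_pos: [557.7, 332.0, 176.0]
eef_rot: [3.139, -0.001, 1.792]
wrist_force: [0.2, 0.3, -0.3]
finger_gap: 40.1
finger_force: 0.0
[-6.54354e+02 -1.91512e+02  1.56400e+00  3.00000e-03 -6.00000e-03
  1.69200e+00]
```

View pics/w_done.png

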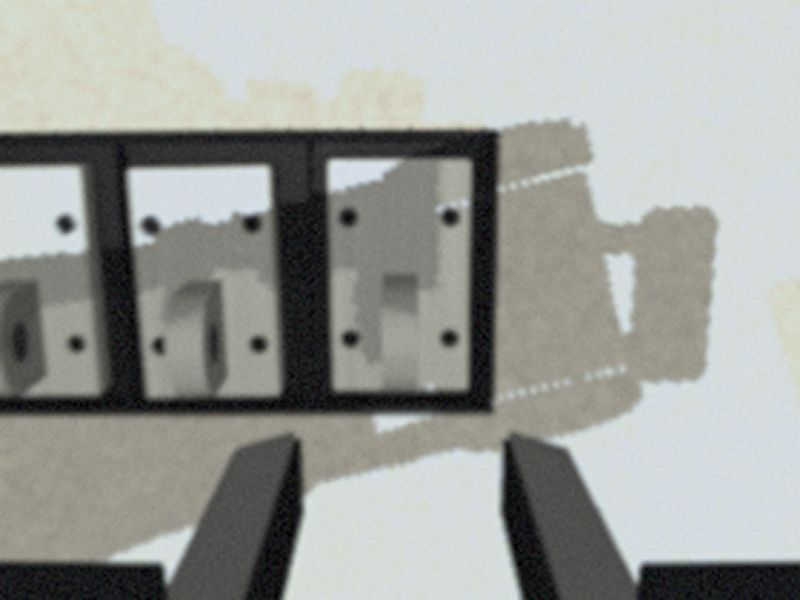

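The bracket lies flat in the free compartment, foot (327–472, 157–390). It is clear of all walls and the lug is at the lower end, like the others. Now to the blank.

```bash
echo '[{"tx":-47,"ty":-14,"rz":0.12},{"tx":-94,"ty":-28,"rz":0.24},{"tx":-141,"ty":-42,"rz":0.36},{"tx":-188,"ty":-56,"rz":0.48},{"tx":-235,"ty":-70,"rz":0.6}]' | python3 nudge.py
python3 - <<'E'
from h import *
print(go([515,-348,175],0.1))
E
```

```text
clock: 8.2
eef_pos: [539.8, 85.3, 172.7]
eef_rot: [-3.141, 0.0, 1.187]
wrist_force: [0.9, 0.3, 0.3]
finger_gap: 39.7
finger_force: 0.0
[-411.108  139.211   -2.236   -0.       0.       1.087]
```

```bash
echo '[{"tx":-46,"ty":15,"rz":0.12},{"tx":-92,"ty":30,"rz":0.24},{"tx":-138,"ty":46,"rz":0.36},{"tx":-184,"ty":62,"rz":0.48},{"tx":-230,"ty":77,"rz":0.6}]' | python3 nudge.py
python3 - <<'E'
from h import *
print(go([515,-348,175],0.1))
E
```

```text
clock: 8.7
eef_pos: [526.3, -156.9, 172.8]
eef_rot: [-3.141, 0.0, 0.587]
wrist_force: [0.8, 0.3, 0.0]
finger_gap: 39.9
finger_force: 0.0
[-115.247  152.806   -2.265   -0.       0.       0.487]
```

```bash
echo '[{"tx":-29,"ty":38,"rz":0.12},{"tx":-58,"ty":76,"rz":0.24},{"tx":-87,"ty":114,"rz":0.36},{"tx":-115,"ty":153,"rz":0.48},{"tx":-115,"ty":153,"rz":0.487}]' | python3 nudge.py;echo '[{},{}]' | python3 nudge.py
python3 - <<'E'
from h import *
s=manip.read_state();T=pose(s); p,d=manip.camera('wrist'); cv2.imwrite('pics/w_blank.png',cv2.resize(p[100:310,180:460,::-1],(800,600),interpolation=cv2.INTER_CUBIC)); np.savez('pics/w_blank.npz',T=T,p=p,d=d)
print(s['eef_pos'],s['eef_rot'])
E
```

```text
clock: 9.2
eef_pos: [515.4, -350.8, 171.8]
eef_rot: [-3.142, 0.001, 0.096]
wrist_force: [-0.8, 1.0, -0.9]
finger_gap: 40.0
finger_force: 0.0
clock: 9.4
eef_pos: [516.9, -345.1, 172.9]
eef_rot: [-3.141, 0.0, 0.107]
wrist_force: [-0.5, 0.4, 0.5]
finger_gap: 40.2
finger_force: 0.0
[ 516.904185   -345.09559271  172.85648498] [-3.14100670e+00  4.24091380e-04  1.06760203e-01]
```

View pics/w_blank.png

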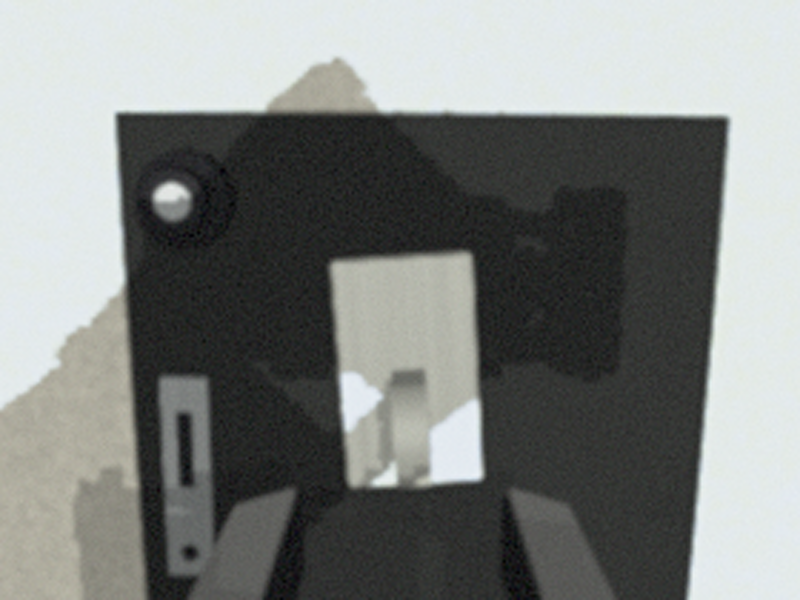

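The blank's foot corners are at (330,261), (472,252), (484,481), (349,489). The lug is at the lower end, so its +x points up in the picture. The strap (185,475) and collar (185,200) are well clear.

Run:
```python
from h import *
np.set_printoptions(suppress=True,precision=3)
f=np.load('pics/w_blank.npz'); T=f['T']; c=lambda L:[(180+(u-1)/2.857,100+(v-1)/2.857) for u,v in L]
b=px2w('wrist',c([(330,261),(472,252),(484,481),(349,489)]),17.,T)[:,:2]; o=b.mean(0)
print(b,o,[np.linalg.norm(b[i]-b[(i+1)%4]) for i in range(4)])
y=[np.arctan2(*(b[i]-b[j])[::-1]) for i,j in ((0,3),(1,2))]+[np.arctan2(*(b[i]-b[j])[::-1])-np.pi/2 for i,j in ((0,1),(3,2))]; print('yaw',y)
y=np.mean(y); l=o-16*np.array([np.cos(y),np.sin(y)]); print(l,y,go([*l,3+20.5],y))
```

```text
[[ 554.678 -316.376]
 [ 563.071 -365.479]
 [ 479.761 -380.41 ]
 [ 471.312 -330.801]] [ 517.206 -348.266] [np.float64(49.81503084021388), np.float64(84.63654819934143), np.float64(50.32362895463909), np.float64(84.60541563299755)]
yaw [np.float64(0.17133284287178402), np.float64(0.17734127708998648), np.float64(0.16927170020071292), np.float64(0.16870424085896674)]
[ 501.441 -350.999] 0.17166251525536252 [-16.179   4.423 149.642  -0.      0.     -0.065]
```

```bash
echo '[{"tx":-16.2,"ty":4.4,"tz":45,"rz":-0.065},{"tx":-16.2,"ty":4.4,"tz":90,"rz":-0.065},{"tx":-16.2,"ty":4.4,"tz":125,"rz":-0.065},{"tx":-16.2,"ty":4.4,"tz":142,"rz":-0.065},{"tx":-16.2,"ty":4.4,"tz":148,"rz":-0.065}]' | python3 nudge.py 40; echo '[{},{"tz":1}]' | python3 nudge.py
python3 - <<'E'
from h import *
print(go([501.4,-351,23.5],0.172))
E
```

```text
clock: 9.95
eef_pos: [500.8, -350.5, 23.5]
eef_rot: [-3.139, 0.002, 0.172]
wrist_force: [1.0, -0.3, -0.1]
finger_gap: 40.2
finger_force: 0.0
clock: 10.15
eef_pos: [502.0, -352.3, 25.8]
eef_rot: [3.14, -0.001, 0.171]
wrist_force: [0.2, -0.5, -0.8]
finger_gap: 39.6
finger_force: 0.0
[-3.520e-01 -1.338e+00  2.258e+00  2.000e-03 -1.000e-03 -1.000e-03]
```

```bash
echo '[{},{},{}]' | python3 nudge.py
python3 - <<'E'
from h import *
print(go([501.4,-351,23],0.172))
E
```

```text
clock: 10.45
eef_pos: [501.3, -352.4, 24.8]
eef_rot: [3.141, -0.001, 0.17]
wrist_force: [0.7, -0.4, -0.1]
finger_gap: 39.9
finger_force: 0.0
[ 3.150e-01 -1.363e+00  1.842e+00  1.000e-03 -1.000e-03 -2.000e-03]
```

```bash
echo '[{"ty":-1.3,"tz":1.5},{"ty":-1.3,"tz":1.5}]' | python3 nudge.py; echo '[{},{},{},{}]' | python3 nudge.py 0 60;  echo '[{"tz":-10},{"tz":-40},{"tz":-70},{"tz":-80}]' | python3 nudge.py; echo '[{},{}]' | python3 nudge.py
```

```text
clock: 10.65
eef_pos: [500.8, -350.8, 22.6]
eef_rot: [-3.141, 0.0, 0.17]
wrist_force: [-0.2, 0.6, -0.1]
finger_gap: 39.8
finger_force: 0.0
clock: 11.05
eef_pos: [500.9, -350.9, 22.7]
eef_rot: [-3.141, 0.0, 0.17]
wrist_force: [-0.3, 1.1, -0.4]
finger_gap: 11.7
finger_force: 53.4
clock: 11.45
eef_pos: [501.8, -351.6, 106.3]
eef_rot: [3.138, -0.003, 0.17]
wrist_force: [-0.0, 0.2, -0.9]
finger_gap: 11.7
finger_force: 60.0
clock: 11.65
eef_pos: [500.4, -350.6, 101.5]
eef_rot: [-3.14, 0.001, 0.17]
wrist_force: [-0.2, 0.1, -3.2]
finger_gap: 11.8
finger_force: 60.0
```

Run:
```python
from h import *
print(go([517.6,-13,125],-0.243))
```

```text
[ 7.39360e+01 -3.29869e+02 -2.31730e+01 -1.00000e-03  1.00000e-03
  4.13000e-01]
```

```bash
echo '[{"tx":10,"ty":-45,"tz":-10,"rz":0.06},{"tx":20,"ty":-90,"tz":-23,"rz":0.12},{"tx":30,"ty":-135,"tz":-23,"rz":0.18},{"tx":40,"ty":-180,"tz":-23,"rz":0.24},{"tx":50,"ty":-225,"tz":-23,"rz":0.3}]' | python3 nudge.py
python3 - <<'E'
from h import *
print(go([517.6,-13,125],-0.243))
E
```

```text
clock: 12.15
eef_pos: [511.3, -118.8, 124.2]
eef_rot: [-3.141, 0.002, -0.133]
wrist_force: [0.9, -0.4, -2.4]
finger_gap: 11.5
finger_force: 60.0
[-7.74000e+00 -1.05688e+02 -7.13000e-01 -0.00000e+00  2.00000e-03
  1.10000e-01]
```

```bash
echo '[{"tx":-3,"ty":-40,"rz":0.05},{"tx":-6,"ty":-80,"rz":0.11},{"tx":-7.7,"ty":-105.7,"rz":0.11},{"tx":-7.7,"ty":-105.7,"rz":0.11},{"tx":-7.7,"ty":-105.7,"rz":0.11}]' | python3 nudge.py;echo '[{},{},{}]' | python3 nudge.py
python3 - <<'E'
from h import *
print(go([517.6,-13,125],-0.243))
s=manip.read_state();T=pose(s); p,d=manip.camera('wrist'); cv2.imwrite('pics/w_fix2.png',cv2.resize(p[100:340,160:480,::-1],(800,600),interpolation=cv2.INTER_CUBIC)); np.savez('pics/w_fix2.npz',T=T,p=p,d=d)
E
```

```text
clock: 12.65
eef_pos: [517.7, -14.8, 124.6]
eef_rot: [3.141, 0.002, -0.239]
wrist_force: [-0.0, -1.0, -2.8]
finger_gap: 11.6
finger_force: 60.0
clock: 12.95
eef_pos: [518.2, -15.6, 125.6]
eef_rot: [3.142, 0.0, -0.241]
wrist_force: [0.3, 0.6, -2.9]
finger_gap: 11.7
finger_force: 60.0
[-1.186e+00 -2.433e+00  5.890e-01  0.000e+00  0.000e+00  2.000e-03]
```

View pics/w_fix2.png

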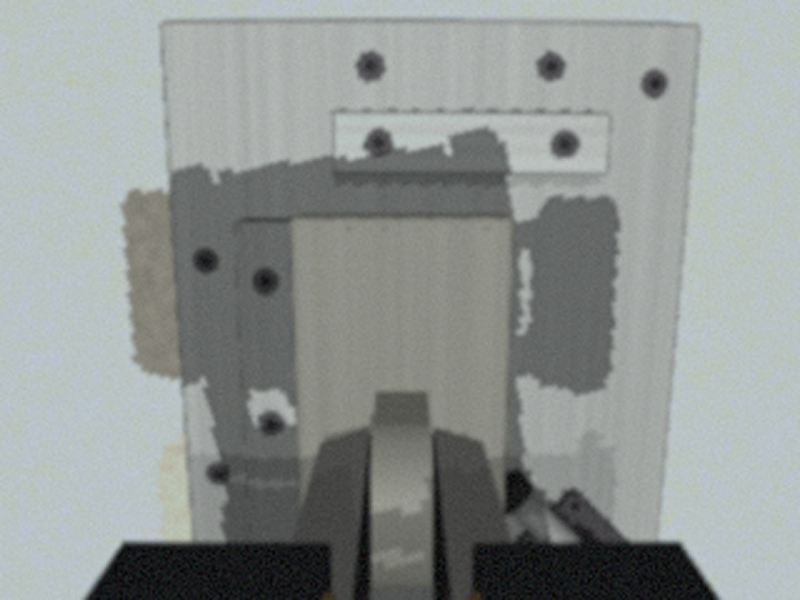

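Run:
```python
from h import *
np.set_printoptions(suppress=True,precision=2)
f=np.load('pics/w_fix2.npz'); T=f['T']; c=lambda L:[(160+(u-.75)/2.5,100+(v-.75)/2.5) for u,v in L]
W=lambda L,z:px2w('wrist',c(L),float(z),T)[:,:2]
ex=np.array([np.cos(.243),-np.sin(.243)]); ey=np.array([-ex[1],ex[0]]); M=np.c_[ex,ey]; C=np.array([589.6,3.1])
yaw=lambda a,b:np.arctan2(*(a-b)[::-1])-np.pi/2
b=W([(292,217),(512,216)],T[2,3]-5.7); print('foot front',(b-C)@M,np.linalg.norm(b[0]-b[1]),yaw(*b))
p=W([(162,22),(698,25)],16); print('plate',(p-C)@M,yaw(*p))
s=W([(333,172),(608,174)],30);print('short face',(s-C)@M,yaw(*s))
s=W([(333,112),(608,114)],30);print('short back',(s-C)@M)
# depth map of long fence: heights
d=f['d'];K,D,E=cam('wrist',T)
print('tcp',(T[:2,3]-C)@M)
```

```text
foot front [[ -6.41 -11.28]
 [ -6.13 -59.69]] 48.40714765246354 -0.23726873254267322
plate [[  48.48   43.4 ]
 [  48.06 -133.22]] -0.245357550488978
short face [[   0.16  -13.27]
 [  -0.17 -102.45]] -0.2466993492355518
short back [[  18.94  -13.59]
 [  18.69 -101.39]]
tcp [-64.82 -35.38]
```

The held foot is about 6 mm clear of the short fence and 11 mm clear of the long one, and the yaw agrees. I'll lower it onto the plate.

```bash
echo '[{"tz":25,"rz":0.003},{"tz":55,"rz":0.003},{"tz":75,"rz":0.003},{"tz":83,"rz":0.003},{"tz":86,"rz":0.003}]' | python3 nudge.py; echo '[{},{},{}]' | python3 nudge.py
```

```text
clock: 13.5
eef_pos: [518.1, -15.1, 39.4]
eef_rot: [3.141, 0.001, -0.243]
wrist_force: [0.6, -1.4, -2.2]
finger_gap: 11.4
finger_force: 60.0
clock: 13.8
eef_pos: [518.7, -15.0, 40.6]
eef_rot: [-3.141, -0.001, -0.243]
wrist_force: [-0.1, 0.1, -3.1]
finger_gap: 11.4
finger_force: 60.0
```

```bash
echo '[{"tz":1},{"tz":2},{"tz":2.5}]' | python3 nudge.py; echo '[{"tz":0.5},{"tz":1},{"tz":1}]' | python3 nudge.py; echo '[{"tz":0.5},{"tz":1},{"tz":1}]' | python3 nudge.py
```

```text
clock: 14.1
eef_pos: [518.3, -14.9, 37.3]
eef_rot: [3.142, -0.0, -0.243]
wrist_force: [-0.6, 0.1, -2.1]
finger_gap: 11.6
finger_force: 60.0
clock: 14.4
eef_pos: [518.2, -14.9, 36.2]
eef_rot: [3.142, 0.0, -0.243]
wrist_force: [-0.1, -0.9, -2.3]
finger_gap: 11.7
finger_force: 60.0
clock: 14.7
eef_pos: [518.3, -15.0, 35.7]
eef_rot: [3.142, -0.0, -0.243]
wrist_force: [-3.3, -0.8, 4.6]
finger_gap: 11.7
finger_force: 60.0
```

```bash
cat > st.py <<'E'
from h import *
s=manip.read_state(); a=.244; ex=np.array([np.cos(a),-np.sin(a),0]); ey=np.array([-ex[1],ex[0],0]); C=np.array([589.6,3.1,16])
p=s['eef_pos']-C; F=s['wrist_force']; print('FIX x %.2f y %.2f z %.2f | F %.1f %.1f %.1f | M'%(p@ex,p@ey,p[2],F@ex,F@ey,F[2]),s['moment'].round(2),'yaw %.4f'%s['eef_rot'][2])
E
echo '[{"tx":1,"tz":-0.2},{"tx":2,"tz":-0.2},{"tx":3,"tz":-0.2},{"tx":3,"tz":-0.2}]' | python3 nudge.py >/dev/null; python3 st.py; echo '[{"tx":0.4},{"tx":0.8},{"tx":0.8}]' | python3 nudge.py>/dev/null; python3 st.py;  echo '[{"tx":0.4},{"tx":0.8},{"tx":0.8}]' | python3 nudge.py>/dev/null; python3 st.py
```

```text
FIX x -61.71 y -34.67 z 19.72 | F -2.7 0.5 5.6 | M [0.2  0.79 0.03] yaw -0.2432
FIX x -61.02 y -34.66 z 19.72 | F -4.3 0.1 5.7 | M [ 0.2   0.84 -0.03] yaw -0.2432
FIX x -60.20 y -34.65 z 19.75 | F -4.5 1.0 5.2 | M [ 0.23  0.91 -0.  ] yaw -0.2432
```

```bash
echo '[{"tx":0.4},{"tx":0.8},{"tx":0.8}]' | python3 nudge.py>/dev/null; python3 st.py; echo '[{"tx":0.3},{"tx":0.6},{"tx":0.6}]' | python3 nudge.py>/dev/null; python3 st.py;  echo '[{"tx":0.3},{"tx":0.6},{"tx":0.6}]' | python3 nudge.py>/dev/null; python3 st.py
```

```text
FIX x -59.42 y -34.67 z 19.74 | F -3.9 -0.1 5.8 | M [0.22 0.87 0.  ] yaw -0.2432
FIX x -58.89 y -34.66 z 19.74 | F -4.5 -0.1 6.5 | M [0.23 0.99 0.  ] yaw -0.2432
FIX x -58.85 y -34.62 z 19.74 | F -10.4 -0.3 10.4 | M [ 0.37  1.65 -0.03] yaw -0.2432
```

```bash
echo '[{"tx":-1},{"tx":-1.6},{"tx":-1.6,"ty":-1},{"tx":-1.6,"ty":-3},{"tx":-1.6,"ty":-5}]' | python3 nudge.py>/dev/null; python3 st.py; echo '[{"ty":-1},{"ty":-2},{"ty":-2}]' | python3 nudge.py>/dev/null; python3 st.py; echo '[{"ty":-0.5},{"ty":-1},{"ty":-1}]' | python3 nudge.py>/dev/null; python3 st.py;  echo '[{"ty":-0.4},{"ty":-0.8},{"ty":-0.8}]' | python3 nudge.py>/dev/null; python3 st.py
```

```text
FIX x -59.58 y -29.91 z 19.72 | F -0.2 -3.8 4.6 | M [-0.72  0.37 -0.02] yaw -0.2434
FIX x -59.60 y -27.77 z 19.74 | F 0.8 -2.4 5.3 | M [-0.42  0.25 -0.04] yaw -0.2432
FIX x -59.62 y -26.87 z 19.72 | F 0.7 -3.1 6.4 | M [-0.58  0.32  0.02] yaw -0.2433
FIX x -59.62 y -26.07 z 19.73 | F 0.1 -3.7 5.4 | M [-0.69  0.39  0.06] yaw -0.2432
```

```bash
for i in 1 2 3; do echo '[{"ty":-0.3},{"ty":-0.6},{"ty":-0.6}]' | python3 nudge.py>/dev/null; python3 st.py; done
```

```text
FIX x -59.60 y -25.51 z 19.74 | F 0.3 -3.2 5.8 | M [-0.57  0.32 -0.04] yaw -0.2433
FIX x -59.60 y -24.89 z 19.74 | F -0.4 -4.1 5.8 | M [-0.57  0.3  -0.01] yaw -0.2433
FIX x -59.63 y -24.76 z 19.75 | F -0.1 -7.9 6.4 | M [-1.33  0.52 -0.07] yaw -0.2433
```

```bash
echo '[{"ty":0.5},{"tx":0.5,"ty":0.5},{"tx":1,"ty":0.5},{"tx":1.3,"ty":0.5},{"tx":1.3,"ty":0.5}]' | python3 nudge.py>/dev/null; python3 st.py; echo '[{"tx":0.3},{"tx":0.6},{"tx":0.6}]' | python3 nudge.py>/dev/null; python3 st.py
```

```text
FIX x -59.45 y -24.80 z 19.73 | F -10.5 -4.9 13.5 | M [-0.35  1.84 -0.06] yaw -0.2432
FIX x -58.88 y -24.79 z 19.74 | F -10.6 -4.3 13.5 | M [-0.3   1.82 -0.1 ] yaw -0.2432
```

```bash
for i in 1 2; do echo '[{"tx":0.3},{"tx":0.6},{"tx":0.6}]' | python3 nudge.py>/dev/null; python3 st.py; done; echo '[{"ty":-0.3},{"ty":-0.7},{"ty":-0.7}]' | python3 nudge.py>/dev/null; python3 st.py
```

```text
FIX x -58.82 y -24.77 z 19.77 | F -14.7 -3.6 17.4 | M [-0.16  2.69 -0.06] yaw -0.2431
FIX x -58.80 y -24.79 z 19.79 | F -20.5 -5.0 22.4 | M [ 0.02  3.45 -0.11] yaw -0.2430
FIX x -58.81 y -24.75 z 19.80 | F -21.1 -11.1 23.0 | M [-0.98  3.78 -0.04] yaw -0.2431
```

```bash
echo '[{"ty":-0.5},{"ty":-1},{"ty":-1}]' | python3 nudge.py>/dev/null; python3 st.py;echo '[{"tx":0.2,"ty":-0.4},{"tx":0.4,"ty":-0.8},{"tx":0.4,"ty":-0.8},{"tx":0.4,"ty":-0.8}]' | python3 nudge.py; python3 st.py
python3 - <<'E'
from h import *
s=manip.read_state();T=pose(s); p,d=manip.camera('wrist'); cv2.imwrite('pics/w_seat.png',cv2.resize(p[100:340,160:480,::-1],(800,600),interpolation=cv2.INTER_CUBIC)); np.savez('pics/w_seat.npz',T=T,p=p,d=d)
E
```

```text
FIX x -58.80 y -24.69 z 19.84 | F -21.5 -18.1 25.0 | M [-2.37  4.22 -0.05] yaw -0.2432
clock: 21.3
eef_pos: [526.6, -6.6, 35.8]
eef_rot: [3.137, 0.007, -0.243]
wrist_force: [-30.1, -17.6, 28.9]
finger_gap: 11.8
finger_force: 60.0
FIX x -58.78 y -24.65 z 19.84 | F -25.0 -24.3 28.9 | M [-3.39  5.03 -0.1 ] yaw -0.2433
```

View pics/w_seat.png

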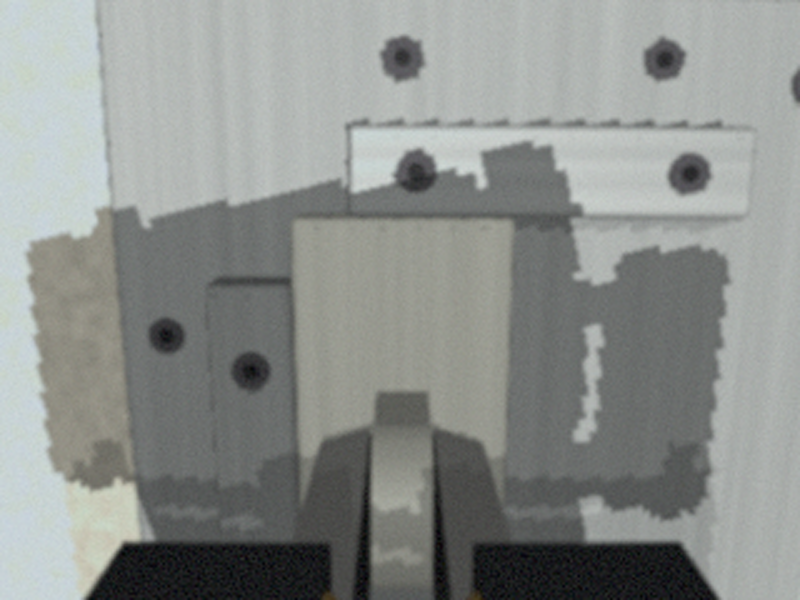

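The foot is flush on both fences: its front edge lies along the short fence at v≈217, and its left edge along the long fence at u≈293–298. The tool leans by about 0.005 rad under load, so I'll ease the push slightly, straighten it, and hand in.

```bash
echo '[{"tx":-0.1,"ty":0.2,"rx":0.002,"ry":0.003},{"tx":-0.2,"ty":0.4,"rx":0.004,"ry":0.006},{"tx":-0.2,"ty":0.4,"rx":0.004,"ry":0.006},{"tx":-0.2,"ty":0.4,"rx":0.004,"ry":0.006}]' | python3 nudge.py; python3 st.py; echo '[{},{},{},{},{}]' | python3 nudge.py; python3 st.py
```

```text
clock: 21.75
eef_pos: [526.7, -6.7, 35.7]
eef_rot: [-3.142, -0.0, -0.243]
wrist_force: [-25.5, -15.7, 24.7]
finger_gap: 11.9
finger_force: 60.0
FIX x -58.72 y -24.69 z 19.74 | F -20.9 -21.4 24.7 | M [-3.03  4.73 -0.07] yaw -0.2432
clock: 22.25
eef_pos: [526.6, -6.7, 35.7]
eef_rot: [-3.142, -0.0, -0.243]
wrist_force: [-24.7, -15.8, 24.7]
finger_gap: 11.9
finger_force: 60.0
FIX x -58.73 y -24.69 z 19.72 | F -20.2 -21.3 24.7 | M [-3.02  4.71 -0.06] yaw -0.2433
```

Steady and level, with about 20 N toward each fence and 25 N down. Handing in.

```bash
python3 -c "
from cell import manip
print(manip.sign_off())"
```

```text
the job is handed in; nothing more can be done
None
```

The drilled bracket is in the tray's free compartment, the same way round as the other two; the blank is seated in the fixture corner, still gripped and pressed with about 20 N toward each fence and 25 N down, and I handed the job in at 22 s.

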